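# Tare the counter balance and weigh the salt

## Robot

A 6-joint arm with a two-finger parallel gripper is mounted at the origin on a cart in front of the work surface, level with it; the furniture and walls round the work are solid. World frame = base frame: x ahead of the robot, y to its left, z up, the work surface at z = 0. Lengths are in mm, angles in rad, forces in N, time in s.
With the tool pointing down it reaches from about 400 to 925 mm from the base axis. Payload 12.5 kg.
Tool frame: the origin (TCP) lies at the very end of the fingers, on their centre line; the grasp point (between the pads) lies 19 mm behind it; z points along the fingers, y is the line along which they close (so a half turn about z gives the same grasp; the last joint's range is limited). The gripper opens to 95 mm and grips with 3 to 60 N. Pads are 20 mm wide; open, the fingers measure 119 mm over their backs; the gripper's body (75 mm by 180 mm) begins 59 mm behind the grasp point.
Start: joints at [1.082, 0.491, 1.559, -0, 1.092, -0.106], TCP at [233.435, 579.789, 214.661] pointing down, gripper open.
Joint ranges: [-3.1, 3.1], [-0.84, 2.19], [0.05, 2.79], [-1.13, 4.28], [0.06, 2.93], [-2.69, 2.69]. Speed limits (rad/s): [2.22, 2.22, 2.79, 3.14, 3.14, 3.14].

## Interface

Orientations are given as a rotation vector (axis times angle).
In Python, from rig import ctrl, optics gives the robot as it stands. The module is installed in compiled form; this text tells all that it offers.
- The arm moves only by the shell command python3 -m creep 'ROWS'. ROWS is JSON, a list of rows, each a list of 7 numbers: the turn, a rotation vector about the world's x, y, z in rad, then the shift along the world's x, y, z in m, then the opening, from -1 (shut) to 1 (fully open). A call has 1 to 20 rows; each row shifts and turns the commanded pose from where the row before left it; what a row does not reach is not made up. A row lasts 1/8 s, in which the tool goes at most 62.5 mm and 10.7 degrees, less where a joint would pass 70% of its speed; a pose out of reach is approached as far as the arm can. A call is refused whole if a number of a shift passes 0.0625 or a number of a turn 0.188, either way. A call with a gripper value outside its range is refused whole. The fingers move at their own pace and stop on an object; the grip force is fixed at half the most. Time passes only in rows, so rows that do not move let the fingers close. It gives the time, the measured TCP pose, the force, the opening and the grip force at its end, in the units of the state.
- ctrl.get_obs(): the state, without advancing time (a new reading comes with each control period).
- optics.get_image(name): name is "scene" or "top"; returns (picture, depth): 384x512x3 uint8, red, green, blue; 384x512 float32, mm along the optical axis (not along the pixel's ray), 0 where there is no reading.
- optics.calibration(name): a dict with "fx", "fy", "cx", "cy" (pixels), "dist_coeffs" ([k1, k2, p1, p2, k3] as OpenCV has them; the pictures are not rectified), "R" (3x3) and "t" (3): a world point X has camera coordinates R X + t. Camera axes: x right, y down, z forward; pixel columns grow to the right and rows downward; lengths in mm; the calibration is good to about 2 mm. A picture is of the moment at which its call begins. calibration takes no time and is no camera call.
- ctrl.finish_job(): hands the job in; it is judged then, once.
The state is a dict: "time": time; "q": joint angles; "qvel": joint speeds; "joint_efforts": joint torques, N m; "eef_pos": TCP position; "ee_rot": TCP orientation; "contact_force": force on the tool from outside, world axes, zero at the start; "moment": the same for the moment, N m; "finger_gap": opening from 0.0 (shut) to 1.0 (fully open); "grasp_force": force on a finger pad.
Only numpy, scipy, OpenCV 4.12 (cv2) and the standard library are available. Lean on these libraries where they do the work, as an engineer would, in place of code of your own. Each camera call takes 0.05 s, during which the arm holds its last target. There are 200 camera calls.

## Task

Weigh the salt in the glass shaker on the counter balance. The empty shaker counts for 60 grams, so first turn the tare dial until its scale reads 60 at the red index line; then stand the shaker on the round platform, and after that put brass weights, one by one, on the square platform until the beam floats level. Leave the dial at 60 and the loaded balance at rest, and do not shift the glass, the mug or the lighter.

Things in the scene. Friction and masses are not known exactly. Their poses are not given: they have to be found in the camera images.
- scale: White balance, fixed on the wooden hob cover (cover top z = 0.025). Origin: under the beam's pivot, on the cover; own x to the back, y to its left, z up. Foot 92 x 250 mm, 30 mm high. Round platform at own y = +90 mm, square one at y = -90 mm, tops 79 mm up. Level-mark plate behind the pivot: 46 mm wide, top 92 mm up. The dial face, centred at own x = -88 mm, slopes 30 degrees to the robot.
- tare_dial (a joint): White tare dial, 86 mm across. Rad: 0.034907 (2 degrees) a gram, 0 to 120 g; 60 g is 2.0944. The value grows anticlockwise, seen facing the dial. Marks on the turning disc: red zero, then clockwise a short one each 5 g, a long one each 10 g; read the mark at the fixed red index line, uphill of the disc. Friction 0.07 N m holds it. At n grams it acts as n grams on the square platform.
- dial_grip (a point): Middle of the dial's black wing knob, on its axis, 30 mm above the face. z points out of the face along the axis, 30 degrees from vertical, towards the robot; x turns with the dial and runs along the wing (44 mm long, 13 mm thick along y, top 10 mm above this point; its round foot, 47 mm across, is 21 mm below). At a reading of 0, x points uphill, away from the robot.
- beam (a joint): Tilt of the beam in rad: 0 level; positive when the square (weights') platform is down, negative when the round (load) platform is down; stops at +-0.09. Near level 1 g of difference tilts it by about 0.004; it settles in about a second. A parallel linkage keeps the platforms horizontal and makes the place of a load on them unimportant. Level, the red-tipped pointer stands at the red mark.
- load_top (a point): Centre of the top of the round load platform (steel, 116 mm across, 6 mm thick), on the left as seen from the robot. It sinks up to 8 mm as the beam tilts. Axes as those of the balance.
- weight_top (a point): Centre of the top of the square weights' platform (steel, 92 mm front to back, 86 mm across, 5 mm thick), on the right. It sinks up to 8 mm as the beam tilts. Axes as those of the balance.
- salt_shaker: Glass salt shaker with a domed grey metal cap and white salt inside, 90 mm tall; widest at the foot, 44 mm, narrowing to about 36 mm at 65 mm up; cap 34 mm across. With the salt in it, it weighs 130 g, of which 60 g are the empty shaker. Origin: centre of its underside; z up.
- weight_100: Brass 100 g weight, the largest: body 26 mm across and 20 mm high, with a 15 mm knob on top, 32 mm tall in all. Origin: centre of its underside.
- weight_50: Brass 50 g weight: body 20.6 mm across and 16 mm high, with a 12 mm knob on top, 27 mm tall in all. Origin: centre of its underside.
- weight_20: Brass 20 g weight, the smallest: body 15.6 mm across and 11 mm high, with a 10 mm knob on top, 21 mm tall in all. Origin: centre of its underside.
- tumbler: Small drinking glass, 42 mm across, 50 mm tall, standing behind the work: a bystander. Origin: centre of its underside.
- orange_mug: Orange mug, 81 mm across, 101 mm tall, standing behind the balance: a bystander. Origin: centre of its underside.
- red_lighter: Red gas lighter lying flat to the right of the balance, 72 x 42 x 12 mm: a bystander. Origin: centre of its underside.

How it is judged (in metres and radians):
On the way, in this order (a step that is already met when the one before it is completed fails the run):
1. the tare dial reads 60 g (within 3 g), the salt shaker not yet on the balance (value of joint tare_dial between 1.9897 and 2.1991 rad and horizontal distance between salt_shaker and load_top above 0.05 m), for 0.3 s.
2. the salt shaker stands upright on the round platform, let go (horizontal distance between salt_shaker and load_top below 0.04 m and angle between salt_shaker's own z axis and vertical below 0.12 rad and z of salt_shaker in the frame of load_top between -0.004 and 0.008 m and contact force between the fingers and salt_shaker below 0.05 N), for 0.3 s.
3. a first weight, 50 g or 20 g, stands on the square platform, let go (((x of weight_20 in the frame of weight_top between -0.048 and 0.048 m and y of weight_20 in the frame of weight_top between -0.046 and 0.046 m and z of weight_20 in the frame of weight_top between -0.004 and 0.045 m and contact force between the fingers and weight_20 below 0.05 N) or (x of weight_50 in the frame of weight_top between -0.048 and 0.048 m and y of weight_50 in the frame of weight_top between -0.046 and 0.046 m and z of weight_50 in the frame of weight_top between -0.004 and 0.045 m and contact force between the fingers and weight_50 below 0.05 N))), for 0.2 s.
4. the beam floats level (x of weight_20 in the frame of weight_top between -0.048 and 0.048 m and y of weight_20 in the frame of weight_top between -0.046 and 0.046 m and z of weight_20 in the frame of weight_top between -0.004 and 0.045 m and contact force between the fingers and weight_20 below 0.05 N and x of weight_50 in the frame of weight_top between -0.048 and 0.048 m and y of weight_50 in the frame of weight_top between -0.046 and 0.046 m and z of weight_50 in the frame of weight_top between -0.004 and 0.045 m and contact force between the fingers and weight_50 below 0.05 N and value of joint beam between -0.022 and 0.022 rad), for 0.3 s.
At the end, for the whole second after the job is handed in: The tare dial reads 60 g within 3 g; the salt shaker stands upright on the round platform, its centre within 40 mm of the platform's; the 50 g and the 20 g weight are on the square platform; nothing is held; the beam is level within 0.022 rad (about 5 g) and at rest (all of step 2 and all of step 4 and value of joint tare_dial between 1.9897 and 2.1991 rad and linear speed of salt_shaker below 0.02 m/s and velocity of joint beam between -0.03 and 0.03 rad/s); the robot touches nothing.
It fails at once if a bystander (glass, mug or lighter) is pushed more than 20 mm away (distance of any of tumbler, orange_mug, red_lighter from where it was at the start of the episode above 0.02 m).
It fails at once if the salt shaker is tipped over (more than 60 degrees) (angle between salt_shaker's own z axis and vertical above 1.05 rad).
It also fails if it takes over 72 s, if anything falls off the work surface, if the arm or the gripper's body presses on something with over 40 N, if the wrist force passes 120 N, or if a joint passes its speed limit or range.

## Working session

There is one attempt and no reset: what is moved stays moved. The work goes in short steps, Python scripts to look and compute and a shell command to move; the robot and the scene stay as the last step left them, time stands still between calls to the robot, and variables do not carry over. Pictures are saved under pics/ and viewed, at most 10 in all, crops included, and the job is handed in when it is done.

```bash
mkdir -p pics
cat > h.py <<'E'
import numpy as np, cv2
from rig import ctrl, optics
def cal(n):
    c=optics.calibration(n); K=np.array([[c['fx'],0,c['cx']],[0,c['fy'],c['cy']],[0,0,1.]])
    return K,np.array(c['dist_coeffs'],float),np.array(c['R'],float),np.array(c['t'],float).ravel()
def ray(n,u,v,z):
    K,d,R,t=cal(n); p=cv2.undistortPoints(np.array([[[u,v]]],float),K,d)[0,0]
    o=-R.T@t; r=R.T@np.array([p[0],p[1],1]); return o+r*(z-o[2])/r[2]
def proj(n,X):
    K,d,R,t=cal(n); return cv2.projectPoints(np.atleast_2d(np.array(X,float)),cv2.Rodrigues(R)[0],t,K,d)[0][:,0]
def cloud(n,dep):
    K,d,R,t=cal(n); h,w=dep.shape; g=np.stack(np.meshgrid(np.arange(w),np.arange(h)),-1).reshape(-1,1,2).astype(float)
    p=cv2.undistortPoints(g,K,d)[:,0]; z=dep.reshape(-1,1); 
    return ((np.hstack([p,np.ones((len(p),1))])*z-t)@R).reshape(h,w,3)
def save(n,im,crop=None,s=1):
    if crop: im=im[crop[1]:crop[3],crop[0]:crop[2]]
    cv2.imwrite(n,cv2.resize(im[...,::-1],None,fx=s,fy=s,interpolation=cv2.INTER_CUBIC))
E
python3 - <<'E'
from h import *
o=ctrl.get_obs(); print(o)
for n in('scene','top'):
    im,d=optics.get_image(n); np.savez(f'{n}0.npz',im=im,d=d); save(f'pics/{n}0.png',im,None,1.5)
    K,_,R,t=cal(n); print(n,K[0,0],(-R.T@t).round(),R[2].round(2))
E
```

```text
{'time': 0.0, 'q': array([ 1.08240451e+00,  4.91582476e-01,  1.55947187e+00, -6.60547681e-06,
        1.09170405e+00, -1.05638610e-01]), 'qvel': array([ 3.15176078e-03, -2.46745584e-04,  2.60896636e-04,  8.73376606e-05,
        9.92765551e-04,  8.31648751e-04]), 'joint_efforts': array([ 3.25060813e-03, -6.12634635e+01, -2.58185470e+01,  6.94173365e-02,
        4.81166714e-02, -1.16155375e-04]), 'eef_pos': array([233.30438906, 579.54642057, 214.03979314]), 'ee_rot': array([-5.97495427e-01, -3.08390859e+00,  1.75347457e-03]), 'contact_force': array([-0.15537015, -0.42160439, -0.22606331]), 'moment': array([ 0.04620584,  0.00585603, -0.03624045]), 'grasp_force': 0.0, 'finger_gap': 0.997244709757183}
scene 413.01694153242784 [-186.   97.  646.] [ 0.79  0.05 -0.61]
top 462.62088119228633 [ 284.  197. 1081.] [ 0.24 -0.06 -0.97]
```

View pics/scene0.png

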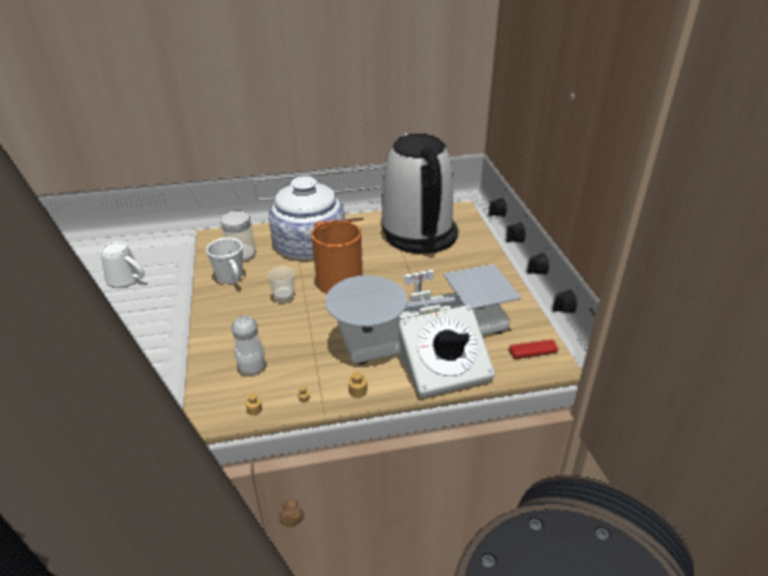

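View pics/top0.png

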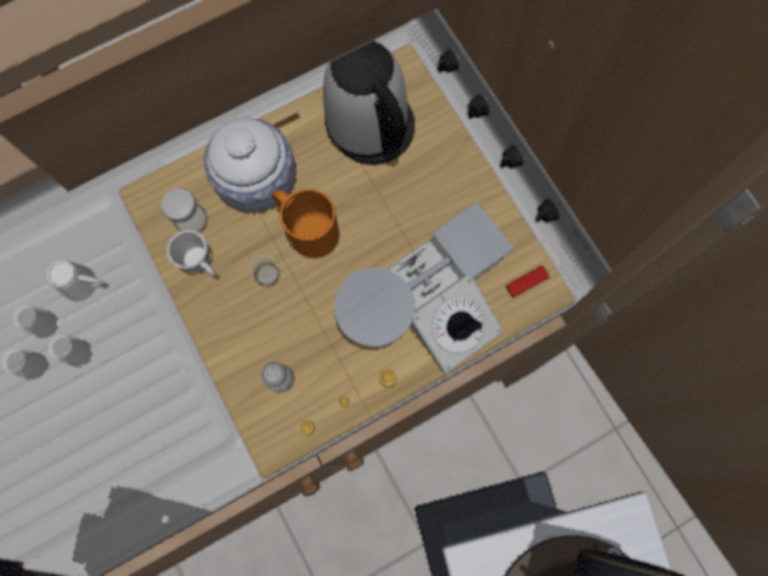

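The scene view shows the shaker at about (247,345) in the 1.5x picture. The weights are at 50 g (253,404), 20 g (303,394) and 100 g (358,383). The dial is at (445,345), the round platform at (367,300) and the square one at (481,287). Next I'll locate them by mask and depth and zoom in on the dial.

Run:
```python
from h import *
S={}
for n in('scene','top'):
    f=np.load(n+'0.npz'); im,d=f['im'],f['d']; P=cloud(n,d); S[n]=(im,d,P)
    hsv=cv2.cvtColor(im,cv2.COLOR_RGB2HSV)
    # brass
    m=cv2.inRange(hsv,(14,150,110),(28,255,255))
    k,l,st,c=cv2.connectedComponentsWithStats(m)
    for i in range(1,k):
        if st[i,4]>12:
            u,v=c[i]; print(n,'brass',c[i].round(1),st[i,4],ray(n,u,v,38).round(1),P[l==i].max(0).round(), np.median(P[l==i],0).round())
    # steel platforms: height band
    for lo,hi in((92,116),):
        g=((P[...,2]>lo)&(P[...,2]<hi)&(hsv[...,1]<60)&(d>0)).astype(np.uint8)
        k,l,st,c=cv2.connectedComponentsWithStats(g)
        for i in range(1,k):
            if st[i,4]>150:
                q=P[l==i]; hull=q[:,:2].astype(np.float32)
                print(n,'plat',c[i].round(),st[i,4],np.median(q,0).round(1),cv2.minEnclosingCircle(hull),cv2.minAreaRect(hull))
im,d,P=S['top']
for (u,v) in((274,370),(283,382),(458,325),(265,272),(308,222),(527,281),(440,270)): 
    u,v=int(u/1.5),int(v/1.5); print(u,v,P[v,u].round())
# shaker clusters
for n in S:
    im,d,P=S[n]; s=(abs(P[...,0]-P[370*2//3,274*2//3,0])<150)
c0=S['top'][2][246,183]; print('shk',c0)
for n in S:
    P=S[n][2]; s=(np.hypot(*(P[...,:2]-c0[:2]).transpose(2,0,1))<45)&(P[...,2]>40); q=P[s]; 
    for a,b in((40,70),(70,95),(95,130)):
        r=q[(q[:,2]>a)&(q[:,2]<b)]; print(n,a,len(r),r.min(0).round() if len(r) else 0,r.max(0).round() if len(r) else 0)
a=cv2.resize(S['scene'][0][195:270,255:340],None,fx=8,fy=8,interpolation=2)[:600,:400]
save('pics/dials.png',S['scene'][0],(255,195,340,270),8)
a=cv2.imread('pics/dials.png'); save('x.png',S['top'][0],(270,180,340,250),8); b=cv2.imread('x.png')
a=cv2.resize(a,(440,400));b=cv2.resize(b,(360,360)); o=np.zeros((400,800,3),np.uint8);o[:,:440]=a;o[:360,440:]=b;cv2.imwrite('pics/dials.png',o)
```

```text
scene plat [329. 118.] 337 [1025.8  -25.6   96.3] ((837.91943359375, -45.8095588684082), 211.22604370117188) ((837.9105224609375, -44.02570343017578), (416.23291015625, 83.68196105957031), 15.5944185256958)
scene plat [138. 116.] 1814 [898.  515.3 103.8] ((904.7855224609375, 494.81060791015625), 336.2563781738281) ((901.8653564453125, 494.0321044921875), (17.415342330932617, 672.5023803710938), 14.928727149963379)
scene plat [277. 140.] 370 [771.  109.1 104.3] ((795.7066650390625, 108.35518646240234), 69.2864990234375) ((780.5184326171875, 109.55084228515625), (129.31105041503906, 80.28081512451172), 85.498779296875)
scene plat [203. 144.] 483 [742.3 298.2 103.2] ((774.37255859375, 300.8118591308594), 70.36299896240234) ((755.3075561523438, 300.00006103515625), (100.00675201416016, 132.01675415039062), 8.433380126953125)
scene plat [157. 147.] 229 [726.3 417.3 104.7] ((735.9546508789062, 418.8003845214844), 27.03445053100586) ((733.7076416015625, 418.1099548339844), (48.72908020019531, 50.08534240722656), 59.96617126464844)
scene plat [313. 196.] 1272 [552.3  17.8  96. ] ((548.453002
[... 1914 characters left out ...]
plat [182. 249.] 213 [444.7 331.3 109.5] ((446.3194580078125, 333.26727294921875), 17.444820404052734) ((446.5639953613281, 332.4884033203125), (34.10465621948242, 32.348819732666016), 30.83591079711914)
182 246 [ 284.  197. 1081.]
188 254 [433. 323. 102.]
305 216 [454.  58.  82.]
176 181 [618. 322.  36.]
205 148 [682. 238.  31.]
351 187 [500. -70.  40.]
293 180 [542.  61.  73.]
shk [450.53790485 327.73908218 113.60253891]
scene 40 222 [425. 312.  40.] [458. 351.  70.]
scene 70 185 [428. 314.  70.] [457. 349.  95.]
scene 95 215 [431. 317.  95.] [461. 351. 117.]
top 40 67 [425. 312.  47.] [463. 353.  70.]
top 70 65 [427. 314.  70.] [461. 350.  95.]
top 95 212 [429. 316.  95.] [463. 350. 116.]
```

View pics/dials.png

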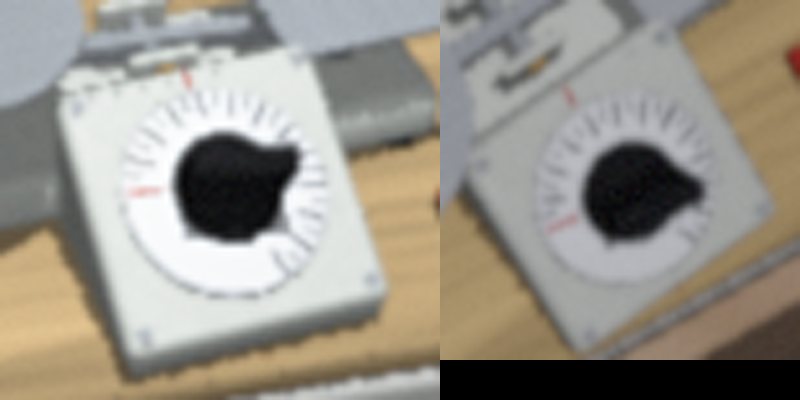

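The dial crop shows the red index at about (187,80) and the red zero mark about 70° anticlockwise of it at (145,190), so the dial reads about 35 g. The wing runs along the line through the zero mark. Now I'll work out the scale pose, the face plane and the dial angle.

Run:
```python
from h import *
for n in('scene','top'):
    f=np.load(n+'0.npz'); im,d=f['im'],f['d']; P=cloud(n,d); hsv=cv2.cvtColor(im,cv2.COLOR_RGB2HSV)
    # square
    near=(np.abs(P[...,0]-560)<75)&(np.abs(P[...,1]-0)<65)&(hsv[...,1]<70)
    for zc in (96,):
        g=near&(abs(P[...,2]-zc)<5); g=cv2.morphologyEx(g.astype(np.uint8),cv2.MORPH_OPEN,np.ones((7,7)))
        q=P[g>0]; print(n,'sq',len(q),np.median(q,0).round(1),cv2.minAreaRect(q[:,:2].astype(np.float32)))
    g=(np.hypot(P[...,0]-506,P[...,1]-172)<70)&(abs(P[...,2]-112)<6); q=P[g]; print(n,'rd',np.median(q,0),cv2.minEnclosingCircle(q[:,:2].astype(np.float32)))
    # face plane
    w=(np.hypot(P[...,0]-454,P[...,1]-58)<60)&(hsv[...,2]>150)&(hsv[...,1]<60)&(P[...,2]>35)&(P[...,2]<95)
    q=P[w]
    for _ in range(6):
        c=q.mean(0); nn=np.linalg.svd(q-c,full_matrices=False)[2][2]; nn*=np.sign(nn[2]); q=q[abs((q-c)@nn)<3]
    print(n,'face',len(q),c.round(1),nn.round(3),'tilt',np.degrees(np.arccos(nn[2])),'yaw',np.degrees(np.arctan2(-nn[1],-nn[0])))
    # red marks
    m=cv2.inRange(hsv,(0,60,90),(8,255,255))|cv2.inRange(hsv,(168,60,90),(180,255,255)); m[~((np.hypot(P[...,0]-470,P[...,1]-65)<75))]=0
    k,l,st,cc=cv2.connectedComponentsWithStats(m)
    K,dd,R,t=cal(n);o=-R.T@t
    for i in range(1,k):
        u,v=cc[i]; p=cv2.undistortPoints(np.array([[[u,v]]]),K,dd)[0,0]; r=R.T@np.array([p[0],p[1],1]); X=o+r*((c-o)@nn)/(r@nn)
        print(n,'red',cc[i].round(1),st[i,4],X.round(1))
    # white disc circle fit: brighter disc
    b=((hsv[...,2]>225)&w).astype(np.uint8); print('bright',b.sum(), np.percentile(hsv[...,2][w],[10,50,90]))
    kn=(np.hypot(P[...,0]-445,P[...,1]-55)<45)&(hsv[...,2]<60)&(P[...,2]>50); q=P[kn]; print('knob',len(q),q.mean(0).round(1),q.min(0).round(),q.max(0).round())
```

```text
scene sq 942 [563.5   7.8  96.2] ((559.9121704101562, 23.78113555908203), (98.49533081054688, 140.72354125976562), 28.674924850463867)
scene rd [502.1127786  171.52323154 112.37968753] ((506.57293701171875, 172.19166564941406), 58.598533630371094)
scene face 905 [446.6  58.4  67.6] [-0.49  -0.183  0.852] tilt 31.52427906830038 yaw 20.436090508872777
bright 1410 [206. 232. 250.]
knob 321 [440.4  53.5  89.5] [429.  32.  67.] [471.  75. 112.]
top sq 1137 [565.    4.7  94.8] ((568.6974487304688, 3.8596725463867188), (91.81484985351562, 85.00849914550781), 20.32235336303711)
top rd [503.55182727 171.24069052 110.79179862] ((504.5423278808594, 170.68081665039062), 58.070369720458984)
top face 721 [456.   58.5  73. ] [-0.459 -0.176  0.871] tilt 29.432243465461262 yaw 20.956702264210886
bright 0 [158. 166. 186.]
knob 270 [448.7  54.8  94.4] [429.  31.  77.] [470.  74. 111.]
```

```bash
cat >> h.py <<'E'
from scipy.spatial.transform import Rotation as Ro
yaw=np.radians(20.67); O=np.array([537.1,87.7,25.]); D=np.array([454.8,56.6,72.])
c_,s_=np.cos(yaw),np.sin(yaw); U=np.array([.866*c_,.866*s_,.5]); L=np.array([-s_,c_,0]); N=np.array([-.5*c_,-.5*s_,.866])
def face(n,u,v,h=0):
    K,d,R,t=cal(n); p=cv2.undistortPoints(np.array([[[u,v]]],float),K,d)[0,0]; o=-R.T@t; r=R.T@np.array([p[0],p[1],1])
    X=o+r*((D+h*N-o)@N)/(r@N)-D; return X@U,X@L,np.degrees(np.arctan2(X@L,X@U)),np.hypot(X@U,X@L)
def need(pos,Rt):
    o=ctrl.get_obs(); print('t',o['time'],'q',o['q'].round(2),'turn',(Rt*Ro.from_rotvec(o['ee_rot']).inv()).as_rotvec().round(4),'shift m',((np.array(pos)-o['eef_pos'])/1000).round(4))
def dialR(th):
    x=np.cos(th)*U+np.sin(th)*L; return Ro.from_matrix(np.stack([x,np.cross(-N,x),-N],1))
def downR(a): # tool down, tool y at azimuth a (deg)
    a=np.radians(a); y=np.array([np.cos(a),np.sin(a),0]); z=np.array([0,0,-1.]); return Ro.from_matrix(np.stack([np.cross(y,z),y,z],1))
E
python3 - <<'E'
from h import *
for n,a in(('scene',[(291.1,210),(283,230.6)]),('top',[(295.3,198.9),(293.9,223.6)])):
    im=np.load(n+'0.npz')['im'].astype(int)
    rd=im[...,0]-im[...,1:].max(2)
    for u,v in a:
        u0,v0=int(u),int(v); w=np.clip(rd[v0-5:v0+6,u0-5:u0+6]-12,0,None); yy,xx=np.mgrid[v0-5:v0+6,u0-5:u0+6]
        uu,vv=(w*xx).sum()/w.sum(),(w*yy).sum()/w.sum(); print(n,u,v,(round(uu,1),round(vv,1)),np.round(face(n,uu,vv),1))
need(D+76*N,dialR(np.radians(68)))
print(D+76*N,(30*N+D),N)
E
```

```text
scene 291.1 210 (np.float64(290.1), np.float64(209.1)) [50.6  0.6  0.7 50.6]
scene 283 230.6 (np.float64(282.3), np.float64(230.4)) [ 8.6 30.9 74.4 32.1]
top 295.3 198.9 (np.float64(294.6), np.float64(198.2)) [49.6 -0.4 -0.5 49.6]
top 293.9 223.6 (np.float64(293.6), np.float64(222.9)) [ 3.  29.8 84.3 29.9]
t 0.1 q [ 1.08  0.49  1.56 -0.    1.09 -0.11] turn [ 0.4583 -0.3171 -1.182 ] shift m [ 0.1859 -0.5364 -0.0763]
[419.2460987   43.18657008 137.816     ] [440.76556528  51.30522503  97.98      ] [-0.46781449 -0.1764925   0.866     ]
```

Run:
```python
from h import *
for h in(-6,-3,0,3,6,9,12): print(h,[np.round(face(*a,h),1) for a in(('scene',282.3,230.4),('top',293.6,222.9))])
# disc ellipse: sample ring edge prediction vs. image, knob axis via wing pixels at +40
for n in('scene','top'):
    f=np.load(n+'0.npz'); im,d=f['im'],f['d']; P=cloud(n,d); X=P-D; h=X@N; r=np.hypot(X@U,X@L)
    g=(im.max(2)<70)&(r<32)&(h>30)&(h<48); a=np.stack([(X@U)[g],(X@L)[g]],1); e=np.linalg.svd(a-a.mean(0),full_matrices=False)[2][0]
    print(n,g.sum(),a.mean(0).round(1),'wing deg',np.degrees(np.arctan2(e[1],e[0]))%180,np.ptp((a-a.mean(0))@e), np.percentile(h[g],[50,95]))
    w=(im.min(2)>0)&(r<60)&(h<15)&(h>-5); 
    print('h ring',np.median(h[(r>30)&(r<42)&w]),'h plate',np.median(h[(r>47)&(r<58)&w]))
```

```text
-6 [array([10.4, 29.1, 70.3, 30.9]), array([ 0.3, 28.9, 89.4, 28.9])]
-3 [array([ 9.6, 30. , 72.3, 31.4]), array([ 1.6, 29.4, 86.8, 29.5])]
0 [array([ 8.7, 30.8, 74.3, 32. ]), array([ 2.9, 29.9, 84.4, 30.1])]
3 [array([ 7.8, 31.7, 76.2, 32.7]), array([ 4.2, 30.5, 82.1, 30.7])]
6 [array([ 7. , 32.6, 78. , 33.3]), array([ 5.6, 31. , 79.8, 31.5])]
9 [array([ 6.1, 33.5, 79.7, 34. ]), array([ 6.9, 31.5, 77.7, 32.2])]
12 [array([ 5.2, 34.4, 81.4, 34.8]), array([ 8.2, 32. , 75.7, 33. ])]
scene 134 [0.3 2.7] wing deg 77.91287246820437 40.0666281874065 [38.01160784 40.76871685]
h ring 3.449600084589421 h plate -1.8463208042067882
top 109 [1.6 1. ] wing deg 82.1645060871662 41.342220281491045 [37.81734227 40.79783868]
h ring 3.622036770498991 h plate -1.834889086921161
```

```bash
python3 -m creep '[[0.05,-0.035,-0.13,0.02,-0.06,0,-0.1],[0.05,-0.035,-0.13,0.02,-0.06,0,-0.1],[0.05,-0.035,-0.13,0.02,-0.06,0,-0.1],[0.05,-0.035,-0.13,0.02,-0.06,0,-0.1],[0.05,-0.035,-0.13,0.02,-0.06,0,-0.1],[0.05,-0.035,-0.13,0.02,-0.06,0,-0.1],[0.05,-0.035,-0.13,0.02,-0.06,-0.01,-0.1],[0.05,-0.035,-0.13,0.02,-0.06,-0.01,-0.1],[0.05,-0.035,-0.13,0.02,-0.05,-0.02,-0.1],[0,0,0,0,0,-0.02,-0.1],[0,0,0,0,0,0,-0.1]]'
python3 - <<'E'
from h import *
need(D+76*N,dialR(np.radians(75)))
E
```

```text
time: 1.48
eef_pos: [399.6, 92.4, 163.9]
ee_rot: [1.96, 2.116, 0.661]
contact_force: [0.0, -0.2, 1.1]
finger_gap: 0.451
grasp_force: 0.0
t 1.475 q [-0.1   0.17  2.41  1.07  0.27 -1.18] turn [-0.0282 -0.0529  0.0103] shift m [ 0.0196 -0.0493 -0.026 ]
```

The dial reads about 40 g: both views put the zero mark and the wing at about 79.5°. So it needs +40.5°.

```bash
python3 -m creep '[[-0.03,-0.03,0.04,0.01,-0.025,-0.013,-0.1],[-0.035,-0.035,0.04,0.01,-0.025,-0.013,-0.1],[0,0,0,0,0,0,-0.1],[0,0,0,0,0,0,-0.1]]'
python3 - <<'E'
from h import *
need(D+76*N,dialR(np.radians(79.5)))
E
```

```text
time: 1.98
eef_pos: [414.6, 58.7, 146.7]
ee_rot: [1.847, 2.149, 0.663]
contact_force: [-0.5, 0.1, -0.0]
finger_gap: 0.452
grasp_force: 0.0
t 1.975 q [-0.2   0.23  2.44  1.43  0.28 -1.72] turn [-0.0215 -0.0194  0.0192] shift m [ 0.0046 -0.0156 -0.0089]
```

```bash
python3 -m creep '[[-0.012,-0.01,0.01,0.003,-0.008,-0.005,-0.1],[-0.01,-0.01,0.01,0.003,-0.008,-0.005,-0.1],[0,0,0,0,0,0,-0.1],[0,0,0,0,0,0,-0.1]]'
python3 - <<'E'
from h import *
need(D+76*N,dialR(np.radians(79.5)))
need(D+17*N,dialR(np.radians(79.5)))
im,d=optics.get_image('scene'); save('pics/a.png',im,(200,120,392,264),4)
E
```

```text
time: 2.48
eef_pos: [420.6, 42.7, 136.5]
ee_rot: [1.8, 2.157, 0.656]
contact_force: [-0.5, -0.1, -0.7]
finger_gap: 0.449
grasp_force: 0.0
t 2.475 q [-0.24  0.26  2.45  1.61  0.29 -1.97] turn [ 0.0014  0.0011 -0.0019] shift m [-0.0013  0.0005  0.0013]
t 2.475 q [-0.24  0.26  2.45  1.61  0.29 -1.97] turn [ 0.0014  0.0011 -0.0019] shift m [ 0.0263  0.0109 -0.0498]
```

View pics/a.png

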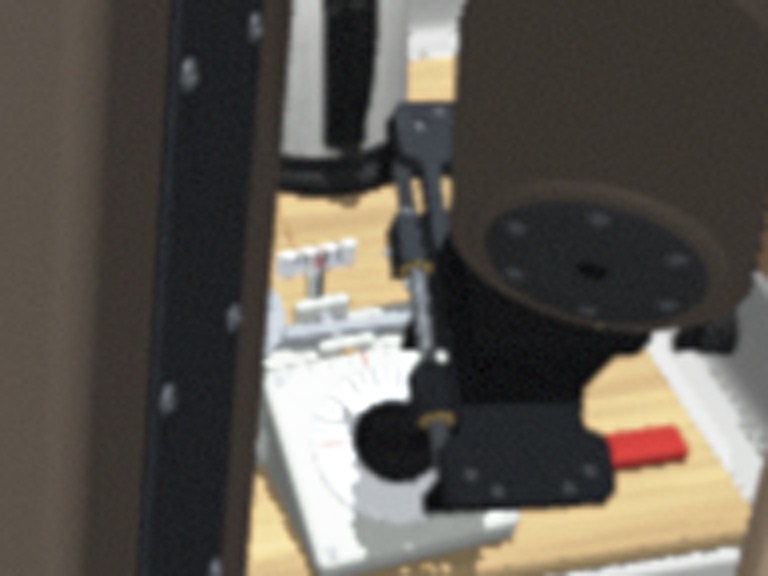

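The fingers (about (430,300) to (440,420)) straddle the knob at (400,440) sideways, with the gripper still above it. Joint 6 is at -1.97 and would end near its limit. I'll use the half-turn grasp instead.

```bash
python3 -m creep '[[0.0817,0.0308,-0.1511,0,0,0,-0.1],[0.0817,0.0308,-0.1511,0,0,0,-0.1],[0.0817,0.0308,-0.1511,0,0,0,-0.1],[0.0817,0.0308,-0.1511,0,0,0,-0.1],[0.0817,0.0308,-0.1511,0,0,0,-0.1],[0.0817,0.0308,-0.1511,0,0,0,-0.1],[0.0817,0.0308,-0.1511,0,0,0,-0.1],[0.0817,0.0308,-0.1511,0,0,0,-0.1],[0.0817,0.0308,-0.1511,0,0,0,-0.1],[0.0817,0.0308,-0.1511,0,0,0,-0.1],[0.0817,0.0308,-0.1511,0,0,0,-0.1],[0.0817,0.0308,-0.1511,0,0,0,-0.1],[0.0817,0.0308,-0.1511,0,0,0,-0.1],[0.0817,0.0308,-0.1511,0,0,0,-0.1],[0.0817,0.0308,-0.1511,0,0,0,-0.1],[0.0817,0.0308,-0.1511,0,0,0,-0.1],[0.0817,0.0308,-0.1511,0,0,0,-0.1],[0.0817,0.0308,-0.1511,0,0,0,-0.1],[0,0,0,0,0,0,-0.1]]'
python3 - <<'E'
from h import *
need(D+17*N,dialR(np.radians(259.5)))
E
```

```text
time: 4.9
eef_pos: [420.7, 42.4, 136.3]
ee_rot: [-2.047, 1.704, -0.351]
contact_force: [-0.6, -0.5, 1.0]
finger_gap: 0.449
grasp_force: 0.0
t 4.9 q [-0.25  0.26  2.45  1.61  0.29  1.17] turn [ 0.0008  0.0012 -0.0045] shift m [ 0.0262  0.0112 -0.0496]
```

```bash
python3 -m creep '[[0,0,0,0.0066,0.003,-0.0124,-0.1],[0,0,0,0.0066,0.003,-0.0124,-0.1],[0,0,0,0.0066,0.003,-0.0124,-0.1],[0,0,0,0.0066,0.003,-0.0124,-0.1],[0,0,0,0,0,0,-0.1],[0,0,0,0,0,0,-0.1]]'
python3 - <<'E'
from h import *
need(D+17*N,dialR(np.radians(259.5)))
E
python3 -m creep '[[0,0,0,0,0,0,-1],[0,0,0,0,0,0,-1],[0,0,0,0,0,0,-1],[0,0,0,0,0,0,-1],[0,0,0,0,0,0,-1],[0,0,0,0,0,0,-1]]'
```

```text
time: 5.65
eef_pos: [446.9, 54.2, 86.8]
ee_rot: [-2.047, 1.703, -0.351]
contact_force: [-0.6, -0.7, -0.1]
finger_gap: 0.45
grasp_force: 0.0
t 5.65 q [-0.19  0.43  2.44  2.17  0.32  0.63] turn [ 0.0012  0.0011 -0.0051] shift m [-0.     -0.0006 -0.0001]
time: 6.4
eef_pos: [447.6, 54.1, 86.9]
ee_rot: [-2.045, 1.704, -0.352]
contact_force: [2.4, -0.1, 4.9]
finger_gap: 0.132
grasp_force: 30.0
```

```bash
python3 -m creep '[[-0.0551,-0.0208,0.102,0,0,0,-1],[-0.0551,-0.0208,0.102,0,0,0,-1],[-0.0551,-0.0208,0.102,0,0,0,-1],[-0.0551,-0.0208,0.102,0,0,0,-1],[-0.0551,-0.0208,0.102,0,0,0,-1],[-0.0551,-0.0208,0.102,0,0,0,-1],[0,0,0,0,0,0,-1],[0,0,0,0,0,0,-1]]'
python3 - <<'E'
from h import *
need(D+17*N,dialR(np.radians(300)))
E
```

```text
time: 7.4
eef_pos: [446.8, 53.6, 86.4]
ee_rot: [-2.59, 0.922, -0.561]
contact_force: [-2.3, -6.1, 2.0]
finger_gap: 0.136
grasp_force: 30.0
t 7.4 q [-0.19  0.43  2.44  2.17  0.32 -0.07] turn [ 0.0014 -0.0007 -0.0024] shift m [0.     0.     0.0003]
```

Now release, back off along the axis, swing aside to the left and look.

```bash
python3 -m creep '[[0,0,0,0,0,0,-0.1],[0,0,0,0,0,0,-0.1],[0,0,0,0,0,0,-0.1],[0,0,0,-0.009,-0.0035,0.0173,-0.1],[0,0,0,-0.009,-0.0035,0.0173,-0.1],[0,0,0,-0.009,-0.0035,0.0173,-0.1],[0,0,0,-0.009,-0.0035,0.0173,-0.1],[0,0,0,0,0.04,0.02,-0.1],[0,0,0,0,0.05,0.02,-0.1],[0,0,0,0,0.06,0.01,-0.1],[0,0,0,0,0.06,0,-0.1],[0,0,0,0,0.06,0,-0.1],[0,0,0,0,0,0,-0.1]]'
python3 - <<'E'
from h import *
need([445,332,200],downR(0))
for n in('scene','top'):
    im,d=optics.get_image(n); np.savez(f'{n}1.npz',im=im,d=d)
    P=cloud(n,d); X=P-D; h=X@N; r=np.hypot(X@U,X@L)
    g=(im.max(2)<70)&(r<32)&(h>30)&(h<48); a=np.stack([(X@U)[g],(X@L)[g]],1)
    if g.sum()>20: e=np.linalg.svd(a-a.mean(0),full_matrices=False)[2][0]; print(n,g.sum(),a.mean(0).round(1),'wing deg',np.degrees(np.arctan2(e[1],e[0]))%180)
    m=(im[...,0].astype(int)-im[...,1:].max(2)>25)&(r<60)&(h<12); k,l,st,cc=cv2.connectedComponentsWithStats(m.astype(np.uint8))
    for i in range(1,k):
        if st[i,4]>3: print(n,cc[i].round(1),st[i,4],np.round(face(n,*cc[i],3.5),1))
save('x.png',np.load('scene1.npz')['im'],(255,195,340,270),5);a=cv2.imread('x.png');save('x.png',np.load('top1.npz')['im'],(270,180,340,250),5);b=cv2.imread('x.png')
o=np.zeros((375,775,3),np.uint8);o[:,:425]=a;o[:350,425:]=b;cv2.imwrite('pics/d1.png',o)
E
```

```text
time: 9.02
eef_pos: [409.5, 179.7, 181.5]
ee_rot: [-2.616, 0.924, -0.524]
contact_force: [-0.5, 0.2, -0.9]
finger_gap: 0.447
grasp_force: 0.0
t 9.025 q [0.22 0.17 2.32 0.41 0.18 2.08] turn [-0.6058  0.0439  2.1957] shift m [0.0355 0.1523 0.0185]
scene 116 [-2.1  4. ] wing deg 117.48023281482526
scene [266.4 242. ] 9 [-8.9 70.8 97.2 71.4]
scene [270.8 249.5] 4 [-25.9  66.5 111.3  71.4]
scene [304.  260.8] 5 [-63.5   7.1 173.6  63.9]
top 99 [1.8 0.2] wing deg 120.35636204118939
```

View pics/d1.png

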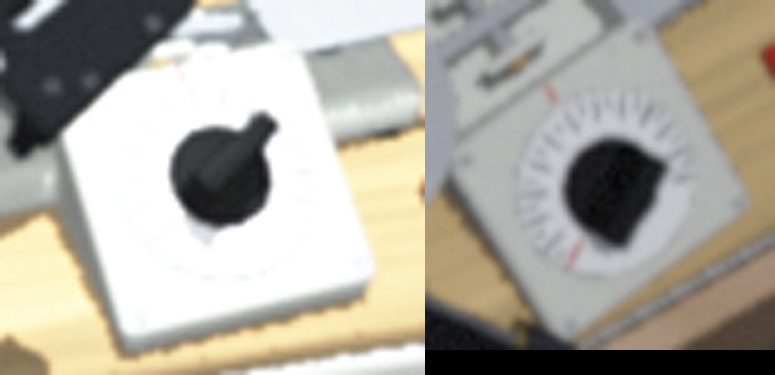

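The zero mark in the top crop is at (575,253), i.e. pixel (300,230.6), and the wing reads about 119°. That is consistent with 60 g. I'll compute the mark angle and move over the shaker.

```bash
python3 -m creep '[[-0.0466,0.0034,0.169,0.003,0.012,0.003,0.4],[-0.0466,0.0034,0.169,0.003,0.012,0.003,0.4],[-0.0466,0.0034,0.169,0.003,0.012,0.003,0.4],[-0.0466,0.0034,0.169,0.003,0.012,0.003,0.4],[-0.0466,0.0034,0.169,0.003,0.012,0.003,0.4],[-0.0466,0.0034,0.169,0.003,0.012,0.003,0.4],[-0.0466,0.0034,0.169,0.003,0.012,0,0.4],[-0.0466,0.0034,0.169,0.003,0.012,0,0.4],[-0.0466,0.0034,0.169,0.003,0.012,0,0.4],[-0.0466,0.0034,0.169,0.003,0.012,0,0.4],[-0.0466,0.0034,0.169,0.003,0.012,0,0.4],[-0.0466,0.0034,0.169,0.003,0.012,0,0.4],[-0.0466,0.0034,0.169,0.003,0.012,0,0.4],[0,0,0,0,0,0,0.4],[0,0,0,0,0,0,0.4]]'
python3 - <<'E'
from h import *
im=np.load('top1.npz')['im'].astype(int); rd=im[...,0]-im[...,1:].max(2); w=np.clip(rd[226:237,295:304]-12,0,None); yy,xx=np.mgrid[226:237,295:304]
u,v=(w*xx).sum()/w.sum(),(w*yy).sum()/w.sum(); print(u,v,[np.round(face('top',u,v,h),1) for h in(3.5,6)])
need([446,332.5,66],downR(0))
E
```

```text
time: 11.0
eef_pos: [448.7, 333.7, 199.3]
ee_rot: [-2.225, -2.215, -0.001]
contact_force: [0.3, -0.9, 0.4]
finger_gap: 0.699
grasp_force: 0.0
299.3137254901961 230.54901960784315 [array([-18.6,  28.4, 123.1,  34. ]), array([-17.4,  28.9, 121.1,  33.7])]
t 11.0 q [0.52 0.41 1.74 0.   0.99 0.52] turn [-0.0023 -0.0011  0.0045] shift m [-0.0027 -0.0012 -0.1333]
```

The dial is at about 120° (60 g). Now grasp the shaker.

```bash
python3 -m creep '[[0,0,0.004,-0.0027,-0.0012,-0.033,0.4],[0,0,0,0,0,-0.04,0.4],[0,0,0,0,0,-0.04,0.4],[0,0,0,0,0,-0.02,0.4],[0,0,0,0,0,0,0.4],[0,0,0,0,0,0,-1],[0,0,0,0,0,0,-1],[0,0,0,0,0,0,-1],[0,0,0,0,0,0,-1],[0,0,0,0,0,0,-1],[0,0,0,0,0,0,-1]]'
```

```text
time: 12.38
eef_pos: [447.6, 333.8, 67.6]
ee_rot: [2.218, 2.224, 0.007]
contact_force: [4.2, -0.6, 7.6]
finger_gap: 0.392
grasp_force: 30.2
```

```bash
python3 -m creep '[[0,0,0,0,0,0.03,-1],[0,0,0,0,0,0.04,-1],[0,0,0,0,0,0.05,-1],[0,0,0,0.019,-0.054,0,-1],[0,0,0,0.019,-0.054,0,-1],[0,0,0,0.02,-0.054,0,-1],[0,0,0,0,0,0,-1],[0,0,0,0,0,0,-1]]'
python3 - <<'E'
from h import *
need([505.5,171.5,141],downR(0)); o=ctrl.get_obs(); print(o['finger_gap'],o['contact_force'])
E
```

```text
time: 13.38
eef_pos: [503.8, 171.4, 186.4]
ee_rot: [-2.218, -2.223, -0.001]
contact_force: [-0.5, -0.4, -1.6]
finger_gap: 0.397
grasp_force: 29.5
t 13.375 q [0.2  0.39 1.82 0.   0.93 0.2 ] turn [-0.0011 -0.0007 -0.0019] shift m [ 0.0017  0.0001 -0.0454]
0.3965886748363264 [-0.454412   -0.39669327 -1.63655484]
```

```bash
python3 -m creep '[[0,0,0,0.0015,0,-0.02,-1],[0,0,0,0,0,-0.015,-1],[0,0,0,0,0,-0.006,-1],[0,0,0,0,0,-0.004,-1],[0,0,0,0,0,0,-1]]'; python3 -m creep '[[0,0,0,0,0,0,-0.1],[0,0,0,0,0,0,0.4],[0,0,0,0,0,0,0.4],[0,0,0,0,0,0,0.4],[0,0,0,0,0,0.02,0.4],[0,0,0,0,0,0.04,0.4],[0,0,0,0,0,0.05,0.4],[0,0,0,-0.02,0.03,0.02,0.4],[0,0,0,-0.05,0.06,0,0.2],[0,0,0,-0.05,0.04,0,0],[0,0,0,0,0,0,0],[0,0,0,0,0,0,0]]'
python3 - <<'E'
from h import *
for n in('scene','top'):
    im,d=optics.get_image(n); np.savez(f'{n}2.npz',im=im,d=d); P=cloud(n,d)
    s=(np.hypot(P[...,0]-505,P[...,1]-171)<45)&(P[...,2]>165)&(P[...,2]<200); q=P[s]; print(n,len(q),len(q) and (q.min(0).round(),q.max(0).round()))
    s=(np.hypot(P[...,0]-505,P[...,1]-171)<55)&(P[...,2]>85)&(P[...,2]<117);print(np.median(P[s],0).round(1))
    im=im.astype(int); m=((im[...,0]-im[...,2]>70)&(np.hypot(P[...,0]-388,P[...,1]-245)<100)&(P[...,2]>36)&(P[...,2]<62))
    k,l,st,cc=cv2.connectedComponentsWithStats(m.astype(np.uint8))
    for i in range(1,k):
        if st[i,4]>3: q=P[l==i]; print(n,cc[i].round(1),st[i,4],q.mean(0).round(1),ray(n,*cc[i],42).round(1))
need([367,308,100],downR(0))
save('pics/s2.png',np.load('scene2.npz')['im'],(100,120,400,300),2.5)
E
```

```text
time: 14.0
eef_pos: [505.6, 171.5, 141.6]
ee_rot: [-2.218, -2.224, -0.001]
contact_force: [-0.6, 0.6, -0.2]
finger_gap: 0.39
grasp_force: 29.6
time: 15.5
eef_pos: [397.1, 288.3, 271.7]
ee_rot: [-2.218, -2.225, -0.002]
contact_force: [-0.4, -0.5, -0.4]
finger_gap: 0.5
grasp_force: 0.0
scene 213 (array([488., 155., 165.]), array([517., 188., 187.]))
[490.1 167.3  96.5]
scene [237.7 254.4] 139 [405.8 176.9  47.9] [411.6 177.6  42. ]
top 227 (array([487., 155., 166.]), array([521., 188., 188.]))
[498.  172.3  94.6]
top [260.4 249.8] 38 [410.2 170.7  48.8] [411.  170.5  42. ]
t 15.6 q [0.49 0.24 1.8  0.   1.1  0.49] turn [-0.0008  0.0002 -0.0015] shift m [-0.0307  0.0203 -0.1715]
```

View pics/s2.png

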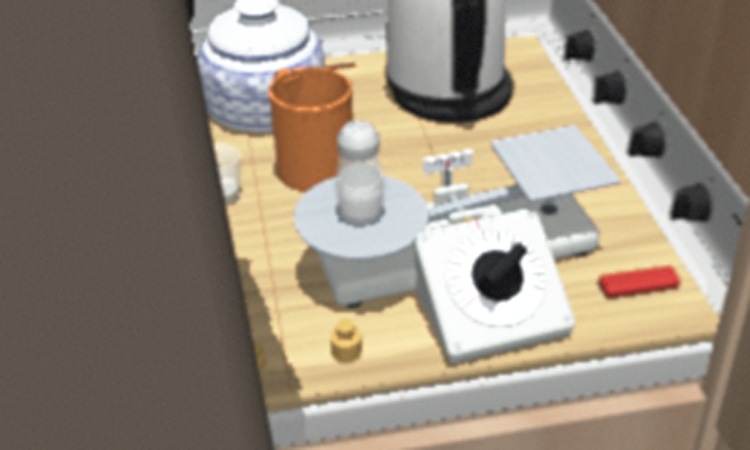

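The shaker stands in the middle of the round platform at (360,190), and the platform is down. Refine the 50 g and 20 g positions from the first frames.

Run:
```python
from h import *
for n in('scene','top'):
    f=np.load(n+'0.npz'); im,d=f['im'].astype(int),f['d']; P=cloud(n,d)
    for nm,c in(('50',(367,308)),('20',(390,248))):
        hs=cv2.cvtColor(f['im'],cv2.COLOR_RGB2HSV); s=(np.hypot(P[...,0]-c[0],P[...,1]-c[1])<22)&(P[...,2]>30)&(P[...,2]<60)
        q=P[s]; v,u=np.nonzero(s); print(n,nm,len(q),q.min(0).round(),q.max(0).round(),'ray',ray(n,u.mean(),v.mean(),36 if nm=='50' else 34).round(1))
```

```text
scene 50 117 [358. 301.  30.] [378. 321.  54.] ray [371.4 312.   36. ]
scene 20 59 [385. 242.  30.] [398. 257.  49.] ray [395.2 250.2  34. ]
top 50 69 [359. 300.  33.] [378. 320.  54.] ray [368.6 310.3  36. ]
top 20 39 [383. 241.  31.] [397. 256.  48.] ray [390.2 248.4  34. ]
```

```bash
python3 -m creep '[[0,0,0,-0.029,0.023,-0.05,0],[0,0,0,0,0,-0.06,0],[0,0,0,0,0,-0.06,0],[0,0,0,0,0,-0.045,0],[0,0,0,0,0,-0.0275,0],[0,0,0,0,0,0,0],[0,0,0,0,0,0,-1],[0,0,0,0,0,0,-1],[0,0,0,0,0,0,-1],[0,0,0,0,0,0,-1],[0,0,0,0,0,0,-1],[0,0,0,0,0,0,-1]]'
python3 - <<'E'
from h import *
o=ctrl.get_obs(); print(o['finger_gap']*95,o['eef_pos'])
E
```

```text
time: 17.1
eef_pos: [368.1, 311.4, 29.4]
ee_rot: [-2.218, -2.224, -0.002]
contact_force: [1.6, -1.3, 6.9]
finger_gap: 0.206
grasp_force: 30.0
19.52423328791228 [368.13911919 311.39814741  29.38223993]
```

```bash
python3 -m creep '[[0,0,0,0,0,0.05,-1],[0,0,0,0,0,0.0625,-1],[0,0,0,0,0,0.0625,-1],[0,0,0,0.01,-0.015,0.03,-1],[0,0,0,0.0297,-0.0466,0,-1],[0,0,0,0.0297,-0.0466,0,-1],[0,0,0,0.0297,-0.0466,0,-1],[0,0,0,0.0297,-0.0466,0,-1],[0,0,0,0.0297,-0.0466,0,-1],[0,0,0,0.0297,-0.0466,0,-1],[0,0,0,0.02,-0.0314,0,-1],[0,0,0,0,0,0,-1],[0,0,0,0,0,0,-1]]'
python3 - <<'E'
from h import *
need([575.8,-14.8,117.5],downR(0)); o=ctrl.get_obs(); print(o['finger_gap']*95)
im,d=optics.get_image('top'); P=cloud('top',d)
s=(abs(P[...,0]-563)<45)&(abs(P[...,1]-4)<40)&(P[...,2]>85)&(P[...,2]<125); q=P[s]; print(s.sum(),np.percentile(q[:,2],[10,50,90]).round(1))
E
```

```text
time: 18.73
eef_pos: [575.4, -14.1, 233.7]
ee_rot: [-2.217, -2.223, -0.0]
contact_force: [-0.2, -0.5, -0.6]
finger_gap: 0.204
grasp_force: 30.0
t 18.725 q [-0.14  0.4   1.66  0.    1.08 -0.14] turn [-0.0014 -0.0009 -0.0026] shift m [ 0.0004 -0.0007 -0.1162]
19.39538968023532
1248 [108.5 110.7 112.9]
```

```bash
python3 -m creep '[[0,0,0,0,0,-0.05,-1],[0,0,0,0,0,-0.045,-1],[0,0,0,0,0,-0.016,-1],[0,0,0,0,0,-0.007,-1],[0,0,0,0,0,0,-1],[0,0,0,0,0,0,-0.3],[0,0,0,0,0,0,-0.3],[0,0,0,0,0,0,-0.3],[0,0,0,0,0,0.03,-0.3],[0,0,0,0,0,0.06,-0.3],[0,0,0,0,0,0.04,-0.3],[0,0,0,-0.03,0.05,0,-0.3],[0,0,0,-0.03,0.05,0,-0.3],[0,0,0,-0.03,0.05,0,-0.3],[0,0,0,-0.03,0.05,0,-0.3],[0,0,0,-0.03,0.04,0,-0.3],[0,0,0,-0.03,0.02,0,-0.3],[0,0,0,0,0,0,-0.3],[0,0,0,0,0,0,-0.3]]'
python3 - <<'E'
from h import *
need([391,249,29],downR(0))
im,d=optics.get_image('top'); np.savez('top3.npz',im=im,d=d)
for n in('scene','top'):
    im,d=optics.get_image(n); np.savez(n+'3.npz',im=im,d=d)
    P=cloud(n,d); i=im.astype(int); s=(abs(P[...,0]-568)<60)&(abs(P[...,1]-4)<60)&(P[...,2]>85)&(P[...,2]<145)&(i[...,0]-i[...,2]>60); q=P[s]; print(n,len(q), len(q) and (q.min(0).round(),q.max(0).round()))
save('x.png',np.load('scene3.npz')['im'],(220,130,400,280),2.2);a=cv2.imread('x.png');save('x.png',np.load('top3.npz')['im'],(190,120,370,270),2.2);b=cv2.imread('x.png')
cv2.imwrite('pics/s3.png',np.hstack([a,b]))
E
```

```text
time: 21.15
eef_pos: [396.5, 245.2, 246.3]
ee_rot: [-2.218, -2.224, -0.002]
contact_force: [0.6, -0.4, -0.0]
finger_gap: 0.353
grasp_force: 0.0
t 21.15 q [0.41 0.23 1.89 0.   1.02 0.41] turn [-0.0012  0.0009 -0.0029] shift m [-0.0055  0.0038 -0.2173]
scene 78 (array([565., -27., 112.]), array([606.,  -5., 140.]))
top 54 (array([566., -21., 124.]), array([582.,  -5., 141.]))
```

View pics/s3.png

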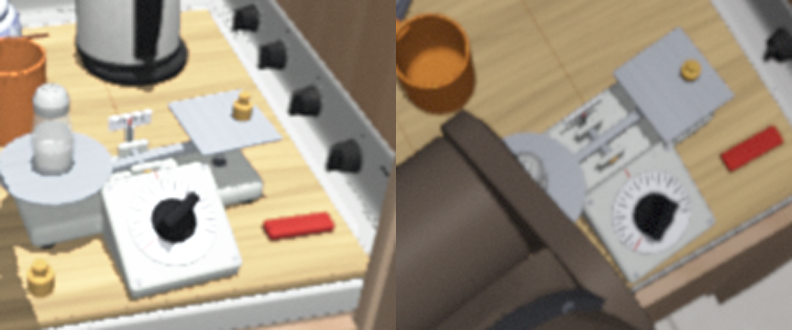

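The 50 g weight stands on the square platform at (243,107) in the left half, and the dial is unchanged. Now the 20 g weight.

```bash
python3 -m creep '[[0,0,0,-0.0055,0.0038,-0.05,-0.3],[0,0,0,0,0,-0.06,-0.3],[0,0,0,0,0,-0.055,-0.3],[0,0,0,0,0,-0.035,-0.3],[0,0,0,0,0,-0.0175,-0.3],[0,0,0,0,0,0,-0.3],[0,0,0,0,0,0,-1],[0,0,0,0,0,0,-1],[0,0,0,0,0,0,-1],[0,0,0,0,0,0,-1],[0,0,0,0,0,0,-1],[0,0,0,0,0,0,-1]]'
python3 - <<'E'
from h import *
o=ctrl.get_obs(); print(o['finger_gap']*95,o['eef_pos'])
E
```

```text
time: 22.8
eef_pos: [390.9, 249.2, 29.0]
ee_rot: [-2.218, -2.224, -0.003]
contact_force: [0.7, -1.6, 6.2]
finger_gap: 0.146
grasp_force: 30.0
13.889455750967333 [390.90345827 249.21152158  29.04263451]
```

```bash
python3 -m creep '[[0,0,0,0,0,0.05,-1],[0,0,0,0,0,0.0625,-1],[0,0,0,0,0,0.0625,-1],[0,0,0,0,0,0.025,-1],[0,0,0,0.03,-0.04,0,-1],[0,0,0,0.03,-0.04,0,-1],[0,0,0,0.03,-0.04,0,-1],[0,0,0,0.03,-0.04,0,-1],[0,0,0,0.03,-0.04,0,-1],[0,0,0,0.0207,-0.0266,0,-1],[0,0,0,0,0,0,-1],[0,0,0,0,0,0,-1]]'
python3 - <<'E'
from h import *
need([561.6,22.6,115.5],downR(0)); o=ctrl.get_obs(); print(o['finger_gap']*95)
E
```

```text
time: 24.3
eef_pos: [560.6, 22.9, 228.3]
ee_rot: [-2.218, -2.223, -0.0]
contact_force: [0.1, 0.9, 0.1]
finger_gap: 0.145
grasp_force: 30.0
t 24.3 q [-0.08  0.39  1.7   0.    1.06 -0.08] turn [-0.0012 -0.0008 -0.0025] shift m [ 0.001  -0.0003 -0.1128]
13.737871528897326
```

```bash
python3 -m creep '[[0,0,0,0.001,0,-0.05,-1],[0,0,0,0,0,-0.045,-1],[0,0,0,0,0,-0.013,-1],[0,0,0,0,0,-0.005,-1],[0,0,0,0,0,-0.005,-1],[0,0,0,0,0,0,-1],[0,0,0,0,0,0,-0.5],[0,0,0,0,0,0,-0.4],[0,0,0,0,0,0,-0.4],[0,0,0,0,0,0.03,-0.4],[0,0,0,0,0,0.06,-0.4],[0,0,0,0,0,0.04,-0.4],[0,0,0,-0.03,0.05,0.02,-0.4],[0,0,0,-0.03,0.05,0,-0.4],[0,0,0,-0.03,0.05,0,-0.4],[0,0,0,-0.03,0.05,0,-0.4],[0,0,0,-0.03,0.05,0,-0.4],[0,0,0,0,0.05,0,-0.4],[0,0,0,0,0,0,-0.4],[0,0,0,0,0,0,-0.4]]'; python3 -m creep '[[0,0,0,0,0,0,-0.4],[0,0,0,0,0,0,-0.4],[0,0,0,0,0,0,-0.4],[0,0,0,0,0,0,-0.4],[0,0,0,0,0,0,-0.4],[0,0,0,0,0,0,-0.4],[0,0,0,0,0,0,-0.4],[0,0,0,0,0,0,-0.4]]'
python3 - <<'E'
from h import *
for n in('scene','top'):
    im,d=optics.get_image(n); np.savez(n+'4.npz',im=im,d=d); P=cloud(n,d)
    i=im.astype(int); br=i[...,0]-i[...,2]>40
    s=(abs(P[...,0]-567)<38)&(abs(P[...,1]-4)<38)&(P[...,2]>85)&(P[...,2]<125)&~br; print(n,'sq',np.median(P[s][:,2]))
    s=(np.hypot(P[...,0]-505,P[...,1]-171)<55)&(P[...,2]>85)&(P[...,2]<122)&~br; print('rd',s.sum() and np.median(P[s][:,2]))
save('x.png',np.load('scene4.npz')['im'],(220,130,400,280),2.2);a=cv2.imread('x.png');save('x.png',np.load('top4.npz')['im'],(190,120,370,270),2.2);b=cv2.imread('x.png')
cv2.imwrite('pics/s4.png',np.hstack([a,b]))
E
```

```text
time: 26.8
eef_pos: [412.1, 322.1, 260.4]
ee_rot: [-2.218, -2.225, -0.0]
contact_force: [-0.1, 0.4, 0.2]
finger_gap: 0.299
grasp_force: 0.0
time: 27.8
eef_pos: [412.2, 322.5, 260.5]
ee_rot: [-2.218, -2.224, -0.001]
contact_force: [0.0, -0.6, 0.2]
finger_gap: 0.3
grasp_force: 0.0
scene sq 104.59113541911418
rd 104.30566980716569
top sq 103.0284053004892
rd 102.5648378242689
```

View pics/s4.png

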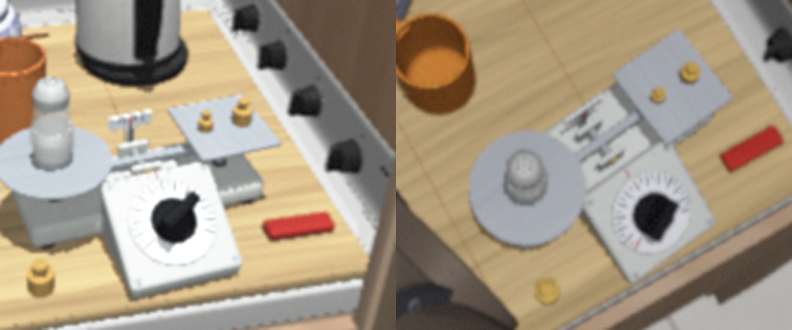

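Both weights (205,120) and (243,110) are on the square platform, and the shaker stands on the round one. The two platforms agree in height within 0.5 mm, so the beam is level.

```bash
python3 -c "
from rig import ctrl
print(ctrl.finish_job())"
```

```text
the job is handed in; nothing more can be done
None
```

I handed the job in with the dial at about 60 g, the shaker on the round platform, the 50 g and 20 g weights on the square one and the beam level in the last pictures; the judge returned no verdict.

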